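Square the slide box into the angle stop

ROBOT

A 6-joint arm with a two-finger parallel gripper is mounted at the origin on a cart in front of the work surface, level with it; the furniture and walls round the work are solid. World frame = base frame: x ahead of the robot, y to its left, z up, the work surface at z = 0. Lengths are in mm, angles in degrees, forces in N, time in s.
With the tool pointing down it reaches from about 300 to 750 mm from the base axis. Payload 8.5 kg.
Tool frame: the origin (TCP) lies at the very end of the fingers, on their centre line; the grasp point (between the pads) lies 19 mm behind it; z points along the fingers, y is the line along which they close (so a half turn about z gives the same grasp; the last joint's range is limited). The gripper opens to 88 mm and grips with 3 to 60 N. Pads are 18 mm wide; open, the fingers measure 123 mm over their backs; the gripper's body (75 mm by 187 mm) begins 45 mm behind the grasp point.
Start: joints at [61.289, 21.807, 74.336, -0, 83.858, -12.336], TCP at [155.05, 527.674, 238.748] pointing down, gripper open.
Joint ranges: [-178.18, 178.18], [-50.72, 133.34], [12.68, 142.11], [-81.47, 261.47], [9.98, 163.14], [-165.26, 165.26]. Speed limits (degrees/s): [136.94, 136.94, 180, 180, 180, 180].

INTERFACE

Orientations are given as a 3x3 rotation matrix whose columns are the frame's x, y, z axes.
In Python, from cell import env gives the robot as it stands. The module is installed in compiled form; this text tells all that it offers.
- The arm moves only by the tool send_rows, never from a script. Its argument "commands" is a list of rows, each an object with "angular": the turn, a rotation vector about the world's x, y, z in degrees, a list of three; "translation": the shift along the world's x, y, z in mm, a list of three; "jaw": the closure in counts, from 0 (fully open) to 255 (shut). In form: [{"angular": [wx, wy, wz], "translation": [tx, ty, tz], "jaw": jaw}, ...]. A call has exactly 5 rows; each row shifts and turns the commanded pose from where the row before left it; what a row does not reach is not made up. A row lasts 1/12 s, in which the tool goes at most 41.7 mm and 7.16 degrees, less where a joint would pass 70% of its speed; a pose out of reach is approached as far as the arm can. A call with a gripper value outside its range is refused whole. The fingers move at their own pace and stop on an object; the grip force is fixed at half the most. Time passes only in rows, so rows that do not move let the fingers close, or fill a call up. It gives the time, the measured TCP pose, the force, the opening and the grip force at its end, in the units of the state.
- env.get_state(): the state, without advancing time (a new reading comes with each control period).
- env.camera(name): name is "scene" or "top"; returns the picture (400x640x3 uint8, blue, green, red); there is no depth.
- env.camera_model(name): a dict with "intrinsics" (3x3 intrinsics, pixels), "R" (3x3) and "t" (3): a world point X has camera coordinates R X + t. Camera axes: x right, y down, z forward; pixel columns grow to the right and rows downward; lengths in mm; the calibration is good to about 2 mm. A picture is of the moment at which its call begins. camera_model takes no time and is no camera call.
- env.close_job(): hands the job in; it is judged then, once.
The state is a dict: "time_s": time; "q": joint angles; "joint_velocities": joint speeds; "tau": joint torques, N m; "tool_pos": TCP position; "orientation": TCP orientation; "contact_force": force on the tool from outside, world axes, zero at the start; "moment": the same for the moment, N m; "opening": opening from 0.0 (shut) to 1.0 (fully open); "finger_force": force on a finger pad.
Only numpy, scipy, OpenCV 4.12 (cv2) and the standard library are available. Lean on these libraries where they do the work, as an engineer would, in place of code of your own. Each camera call takes 0.05 s, during which the arm holds its last target. There are 200 camera calls.

TASK

Push the closed green slide box along the bench into the right-angle stop, the L of two low aluminium rails, so that its long back side lies flush against the long rail and its left end flush against the short rail, ready for its photograph. Only push it with the fingers, never pick it up or tip it, and leave the other things on the bench where they are. Finish clear of the box.

Things in the scene. Friction and masses are not known exactly. Their poses are not given: they have to be found in the camera images.
- slide_box: closed slide box, dark green plastic, 0.2 to 0.35 kg, loose. Walls: 86 mm (its x) by 172 mm (its y), 36 mm high; origin at the centre of the underside, +x to the back (hinge) side. A lip 36 mm long sticks out 5 mm at mid-front, 24 to 29 mm up; the hinge sticks out 5 mm at the back, above the rails. Starts 30 to 90 mm short of the long rail, 40 to 100 mm of the short one, turned up to 0.35 rad
- angle_stop: right-angle stop: two aluminium rails 16 mm high, 15 mm thick, screwed to the bench (place and yaw vary). Origin at the inner corner, at bench level. The long rail's inner face is the plane x = 0 and runs 200 mm toward -y (robot's right); the short rail's is y = 0 and runs 105 mm toward -x (toward the robot)
- stop_corner (a point): the inner corner of the stop at bench level, same origin and axes as the stop. With the box home, the box's origin is at x = -43 mm, y = -86 mm in this frame, axes parallel
- glass_dish: round glass sorting dish, 90 mm across, 28 mm high, loose; a bystander outside the short rail, toward the robot; origin at the centre of its underside
- vent_box: small white specimen box, 38 mm cube, loose; a bystander left of the short rail; origin at the centre of its underside
- loose_vial: glass vial with a black cap standing upright, 16 mm across, 51 mm high, loose; a bystander close behind the long rail; origin at the centre of its underside
- forceps: steel forceps lying flat, 113 mm long (its y), 10 mm high, loose; a bystander on the left near the microscope; origin under its middle
- pin_bowl: glass bowl of black insect pins, 107 mm across, 66 mm high, loose; a bystander on the right; origin at the centre of its underside

How it is judged (in metres and radians):
At the end, for the whole second after the job is handed in: the box lies flat and still, its centre within 5 mm of the fully home place along both rails, its sides parallel to the rails within 0.03 rad (x of slide_box in the frame of stop_corner between -0.048 and -0.039 m and y of slide_box in the frame of stop_corner between -0.091 and -0.082 m and angle between the x axis of slide_box and the x axis of stop_corner, either way round below 0.03 rad and angle between slide_box's own z axis and vertical below 0.03 rad and height (world z) of slide_box below 0.004 m and linear speed of slide_box below 0.01 m/s); the robot touches nothing.
It fails at once if the slide box is lifted or tipped (height (world z) of slide_box above 0.01 m or angle between slide_box's own z axis and vertical above 0.12 rad).
It fails at once if another thing on the bench is moved by more than 15 mm or knocked over (distance of any of glass_dish, vent_box, loose_vial, forceps, pin_bowl from where it was at the start of the episode above 0.015 m or angle between any of glass_dish, vent_box, loose_vial, forceps, pin_bowl's own z axis and vertical above 0.3 rad).
It also fails if it takes over 51 s, if anything falls off the work surface, if the arm or the gripper's body presses on something with over 40 N, if the wrist force passes 120 N, or if a joint passes its speed limit or range.

## Working session

There is one attempt and no reset: what is moved stays moved. The work goes in short steps, Python scripts to look and compute and a tool call to move; the robot and the scene stay as the last step left them, time stands still between calls to the robot, and variables do not carry over. Pictures are saved under pics/ and viewed, at most 10 in all, crops included, and the job is handed in when it is done.

Besides the shell and the picture viewer there is one more tool, called after ">>>" by a JSON object that holds its "op" and its "data", one argument or row to a line. send_rows: Moves the arm, as the interface text tells. Its arguments: {"type":"object","properties":{"commands":{"type":"array","items":{"type":"object","properties":{"angular":{"type":"array","items":{"type":"number"}},"translation":{"type":"array","items":{"type":"number"}},"jaw":{"type":"number"}}}}},"required":["commands"]}

```bash
mkdir -p pics
python3 - <<'E'
from cell import env
import cv2,numpy as np
for n in("scene","top"):
    cv2.imwrite(f"pics/{n}0.png",env.camera(n)); m=env.camera_model(n); print(n,m)
s=env.get_state();print(s["time_s"],s["tool_pos"],s["orientation"],s["opening"])
E
```

```text
scene {'intrinsics': array([[417.94742172,   0.        , 322.22805487],
       [  0.        , 417.94742172, 199.34503971],
       [  0.        ,   0.        ,   1.        ]]), 'R': array([[ 0.56765637, -0.82324223,  0.00620371],
       [-0.4159248 , -0.29328254, -0.86080887],
       [ 0.71047365,  0.48606336, -0.50889056]]), 't': array([-291.89702483,  327.63737007,  493.36965889])}
top {'intrinsics': array([[498.18375903,   0.        , 316.19336233],
       [  0.        , 498.18375903, 199.80928433],
       [  0.        ,   0.        ,   1.        ]]), 'R': array([[-2.04215313e-03, -9.99902656e-01,  1.38024649e-02],
       [-9.93938568e-01,  5.12440880e-04, -1.09935709e-01],
       [ 1.09917934e-01, -1.39433077e-02, -9.93842861e-01]]), 't': array([  73.21689306,  611.53892502, 1470.9424181 ])}
0.1 [154.94108394 527.45807229 238.19984759] [[-9.59423021e-01  2.81969985e-01 -6.28656447e-04]
 [ 2.81970552e-01  9.59422352e-01 -1.16554770e-03]
 [ 2.74497579e-04 -1.29551591e-03 -9.99999123e-01]] 1.0033810828631828
```

View pics/top0.png

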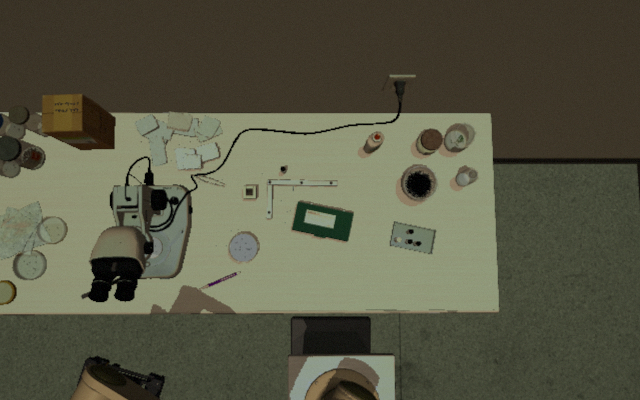

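View pics/scene0.png

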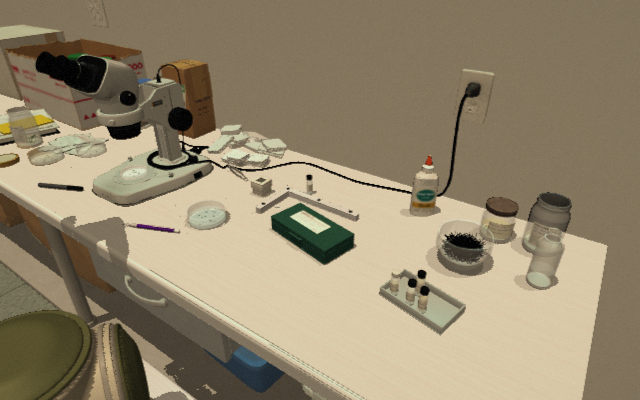

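The top view shows the box centred near (323,221), the rails' inner corner near (271,186), the vial at (284,169), and the dish at (243,247). The scene view shows the same things at an angle. Next I'll enlarge both and fit the box silhouette.

```bash
cat > h.py <<'E'
from cell import env
import cv2,numpy as np
from scipy.optimize import minimize
M={n:env.camera_model(n) for n in("scene","top")}
def proj(n,X):
    m=M[n];c=np.atleast_2d(X)@m["R"].T+m["t"];p=c@m["intrinsics"].T;return p[:,:2]/p[:,2:]
def ray(n,uv,z):
    m=M[n];d=m["R"].T@np.linalg.solve(m["intrinsics"],[uv[0],uv[1],1]);o=-m["R"].T@m["t"]
    return (o+d*(z-o[2])/d[2])[:2]
def tf(p,L):
    c,s=np.cos(p[2]),np.sin(p[2]);L=np.array(L,float)
    return np.c_[p[0]+c*L[:,0]-s*L[:,1],p[1]+s*L[:,0]+c*L[:,1],L[:,2]]
BOX=[(sx*43,sy*86,z) for sx in(1,-1) for sy in(1,-1) for z in(0,36)]+[(-48,y,z) for y in(-18,18) for z in(24,29)]
def green(im):
    b,g,r=[im[...,i].astype(int) for i in range(3)]
    m=((g-r>12)&(g>b+2)&(g<110)).astype(np.uint8)
    k,l,st,_=cv2.connectedComponentsWithStats(m)
    m=(l==1+np.argmax(st[1:,4])).astype(np.uint8)
    cs,_=cv2.findContours(m,cv2.RETR_EXTERNAL,cv2.CHAIN_APPROX_NONE)
    out=np.zeros_like(m);cv2.fillConvexPoly(out,cv2.convexHull(cs[0]),1);return out
def fitbox(ims,p0):
    ms={n:green(im) for n,im in ims.items()}
    S=8
    def cost(p):
        tot=0
        for n,m in ms.items():
            h=cv2.convexHull(proj(n,tf(p,BOX)).astype(np.float32))
            x,y,w,hh=cv2.boundingRect(np.argwhere(m)[:,::-1].astype(np.int32));x-=15;y-=15;w+=30;hh+=30
            big=np.zeros((hh*S,w*S),np.uint8)
            cv2.fillConvexPoly(big,np.round((h[:,0]-[x,y]+.5)*S).astype(np.int32),255)
            a=cv2.resize(big,(w,hh),interpolation=cv2.INTER_AREA)/255.
            mm=m[y:y+hh,x:x+w]
            tot+=np.abs(a-mm).sum()/mm.sum()
        return tot
    p=np.array(p0,float)
    for st in((15,15,.15),(4,4,.05),(1.5,1.5,.02)):
        sim=np.vstack([p]+[p+np.eye(3)[i]*st[i] for i in range(3)])
        p=minimize(cost,p,method="Nelder-Mead",options=dict(initial_simplex=sim)).x
    return p,cost(p)
E
python3 - <<'E'
from h import *
I={n:cv2.imread(f"pics/{n}0.png") for n in M}
p0=np.r_[ray("top",(323,221),18),-.2]
print(p0)
for s in(["top"],["scene"],["top","scene"]): print(s,fitbox({n:I[n] for n in s},p0))
for n,uv,z in(("top",(271,186),16),("top",(338,186),16),("top",(271,217),16),("top",(243,247),14),("top",(284,168),40),("top",(250,191),38)):print(uv,ray(n,uv,z))
a=I["top"][160:230,230:350];cv2.imwrite("pics/ctop.png",cv2.resize(a,None,fx=6.5,fy=6.5,interpolation=cv2.INTER_CUBIC))
a=I["scene"][170:270,240:370];cv2.imwrite("pics/cscene.png",cv2.resize(a,None,fx=6,fy=6,interpolation=cv2.INTER_CUBIC))
E
```

```text
[ 5.48570532e+02  5.16831778e+01 -2.00000000e-01]
['top'] (array([ 5.48722289e+02,  5.33146587e+01, -2.09137116e-01]), np.float64(0.026931582349539004))
['scene'] (array([ 5.49947506e+02,  5.50484324e+01, -2.23672184e-01]), np.float64(0.03670392088756308))
['top', 'scene'] (array([ 5.49114994e+02,  5.37725593e+01, -2.12932667e-01]), np.float64(0.0681130693372646))
(271, 186) [656.11518417 210.39041157]
(338, 186) [656.08911131   5.2544815 ]
(271, 217) [561.05223004 209.63751841]
(243, 247) [470.47331812 293.54159158]
(284, 168) [707.71624664 169.6997943 ]
(250, 191) [637.88248866 271.70315767]
```

View pics/ctop.png

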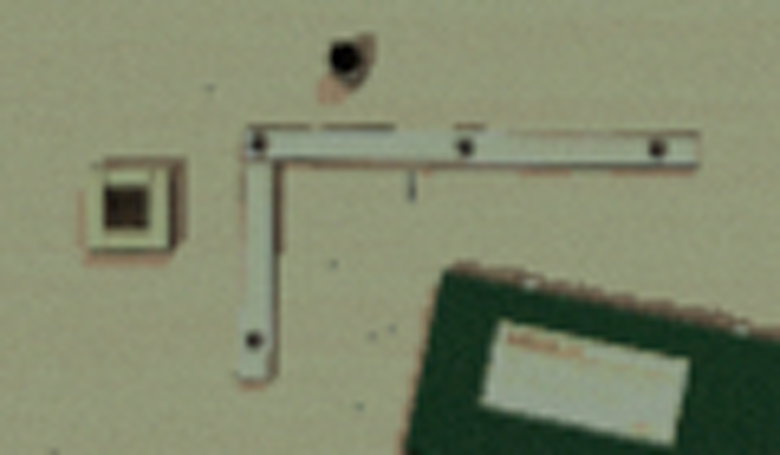

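View pics/cscene.png

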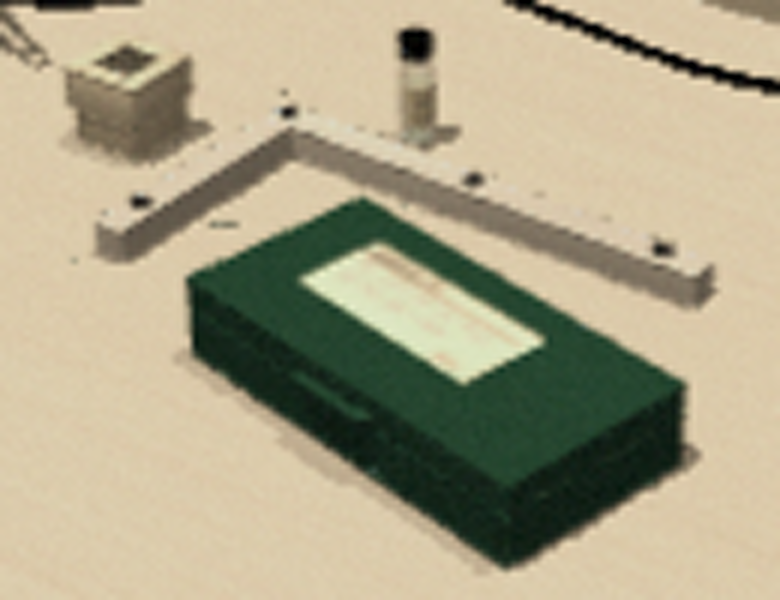

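The enlarged top view shows the rails' inner edges: corner at crop (275,162), long end (697,168), short end (270,380). In the enlarged scene view they are at (294,131), (693,272) and (123,233). The lip faces the robot and the fit agrees with the picture. Now the stop's pose.

Run:
```python
from h import *
T=lambda u,v:((u+.5)/6.5-.5+230,(v+.5)/6.5-.5+160)
S=lambda u,v:((u+.5)/6-.5+240,(v+.5)/6-.5+170)
P=dict(top=[T(275,162),T(697,168),T(270,380)],scene=[S(294,131),S(693,272),S(123,233)])
L=[(0,0,16),(0,-200,16),(-105,0,16)]
for n in P:
    print(n,[ray(n,q,16).round(1) for q in P[n]])
def c(p,ns=P): return sum((np.linalg.norm(proj(n,tf(p,L))-P[n],axis=1)**2).sum() for n in ns)
for ns in(["top"],["scene"],["top","scene"]):
    r=minimize(c,[658,208,0],args=(ns,),method="Nelder-Mead",options=dict(maxiter=2000));print(ns,r.x,r.fun)
b=np.array([549.1,53.8,-.213]);s=r.x
print("home",tf(s,[(-43,-86,0)]))
R=np.array([[np.cos(s[2]),np.sin(s[2])],[-np.sin(s[2]),np.cos(s[2])]])
print("box in stop",R@(b[:2]-s[:2]),b[2]-s[2])
print(tf(b,BOX[::2]).round(1)[:4])
```

```text
top [array([660.7, 207.7]), array([657.9,   8.9]), array([557.9, 209.3])]
scene [array([659.4, 203.1]), array([661.5,  10. ]), array([557.3, 207.2])]
['top'] [ 6.61686095e+02  2.07996839e+02 -1.75576406e-02] 0.3795378136689641
['scene'] [ 6.62264706e+02  2.07153602e+02 -9.66119139e-03] 2.277636637920994
['top', 'scene'] [ 6.62127067e+02  2.07382747e+02 -1.45686080e-02] 3.2252070936037356
home [[617.87877457 122.01830091   0.        ]]
box in stop [-110.77766522 -155.21303712] -0.19843139200376528
[[609.3 128.8   0. ]
 [572.9 -39.3   0. ]
 [525.3 146.9   0. ]
 [488.9 -21.2   0. ]]
```

Stop: corner at about (662,207), yaw −0.015. The box needs about +69 mm in x, +68 mm in y and +0.2 rad of turn. The two open fingers will act as a flat pusher on the front, straddling the lip. After that a narrower pusher goes on the right end.

>>> {"op": "send_rows", "data": {
  "commands": [
    {"angular": [0, 0, 1], "translation": [18, -31, 0], "jaw": 0},
    {"angular": [0, 0, 1], "translation": [18, -31, 0], "jaw": 0},
    {"angular": [0, 0, 1], "translation": [18, -31, 0], "jaw": 0},
    {"angular": [0, 0, 1], "translation": [18, -31, 0], "jaw": 0},
    {"angular": [0, 0, 1], "translation": [18, -31, 0], "jaw": 0}
  ]
}}

```text
time_s: 0.52
tool_pos: [245.3, 371.1, 238.5]
orientation: [[-0.981, 0.196, -0.0], [0.196, 0.981, -0.0], [0.0, -0.0, -1.0]]
contact_force: [0.0, 0.4, 0.5]
opening: 1.002
finger_force: 0.0
```

>>> {"op": "send_rows", "data": {
  "commands": [
    {"angular": [0, 0, 1], "translation": [18, -31, 0], "jaw": 0},
    {"angular": [0, 0, 1], "translation": [18, -31, 0], "jaw": 0},
    {"angular": [0, 0, 1], "translation": [18, -31, 0], "jaw": 0},
    {"angular": [0, 0, 1], "translation": [18, -31, 0], "jaw": 0},
    {"angular": [0, 0, 1], "translation": [18, -31, 0], "jaw": 0}
  ]
}}

```text
time_s: 0.93
tool_pos: [335.3, 216.0, 238.7]
orientation: [[-0.994, 0.11, -0.0], [0.11, 0.994, -0.0], [0.0, -0.0, -1.0]]
contact_force: [0.4, -0.6, -0.2]
opening: 1.002
finger_force: 0.0
```

>>> {"op": "send_rows", "data": {
  "commands": [
    {"angular": [0, 0, 1], "translation": [18, -32, -20], "jaw": 0},
    {"angular": [0, 0, 1], "translation": [18, -32, -20], "jaw": 0},
    {"angular": [0, 0, 1], "translation": [18, -32, -20], "jaw": 0},
    {"angular": [0, 0, 1], "translation": [18, -32, -20], "jaw": 0},
    {"angular": [0, 0, 1.5], "translation": [18, -32, -20], "jaw": 0}
  ]
}}

```text
time_s: 1.35
tool_pos: [425.1, 56.4, 138.2]
orientation: [[-1.0, 0.015, 0.0], [0.015, 1.0, 0.0], [-0.0, 0.0, -1.0]]
contact_force: [1.6, 1.1, 1.0]
opening: 1.0
finger_force: 0.0
```

Run:
```python
from h import *
s=env.get_state();print(s["time_s"],s["tool_pos"].round(1),s["orientation"].round(4),s["q"],s["contact_force"])
```

```text
1.35 [425.1  56.4 138.2] [[-9.999e-01  1.470e-02  1.000e-04]
 [ 1.470e-02  9.999e-01  0.000e+00]
 [-1.000e-04  0.000e+00 -1.000e+00]] [-8.34321928e+00  1.64705260e+01  1.01813120e+02  4.03030125e-03
  6.17107498e+01 -9.75015340e+01] [1.57323274 1.1136806  0.99163466]
```

>>> {"op": "send_rows", "data": {
  "commands": [
    {"angular": [0, 0, 0], "translation": [0, 0, -35], "jaw": 0},
    {"angular": [0, 0, 0], "translation": [0, 0, -35], "jaw": 0},
    {"angular": [0, 0, 0], "translation": [0, 0, -35], "jaw": 0},
    {"angular": [0, 0, 0], "translation": [0, 0, -24], "jaw": 0},
    {"angular": [0, 0, 0], "translation": [10, 0, 0], "jaw": 0}
  ]
}}

```text
time_s: 1.77
tool_pos: [431.2, 58.5, 6.1]
orientation: [[-1.0, 0.016, -0.01], [0.016, 1.0, 0.001], [0.01, 0.001, -1.0]]
contact_force: [-0.3, 0.3, -0.6]
opening: 1.004
finger_force: 0.0
```

>>> {"op": "send_rows", "data": {
  "commands": [
    {"angular": [0, 0, 0], "translation": [10, 0, 0], "jaw": 0},
    {"angular": [0, 0, 0], "translation": [10, 0, 0], "jaw": 0},
    {"angular": [0, 0, 0], "translation": [8, 0, 0], "jaw": 0},
    {"angular": [0, 0, 0], "translation": [6, 0, 0], "jaw": 0},
    {"angular": [0, 0, 0], "translation": [6, 0, 0], "jaw": 0}
  ]
}}

```text
time_s: 2.18
tool_pos: [475.0, 58.2, 10.1]
orientation: [[-1.0, 0.015, -0.0], [0.015, 1.0, 0.0], [0.0, 0.0, -1.0]]
contact_force: [-0.3, 0.8, 0.2]
opening: 0.997
finger_force: 0.0
```

>>> {"op": "send_rows", "data": {
  "commands": [
    {"angular": [0, 0, 0], "translation": [6, 0, 0], "jaw": 0},
    {"angular": [0, 0, 0], "translation": [6, 0, 0], "jaw": 0},
    {"angular": [0, 0, 0], "translation": [6, 0, 0], "jaw": 0},
    {"angular": [0, 0, 0], "translation": [6, 0, 0], "jaw": 0},
    {"angular": [0, 0, 0], "translation": [6, 0, 0], "jaw": 0}
  ]
}}

```text
time_s: 2.6
tool_pos: [505.1, 58.2, 10.1]
orientation: [[-1.0, 0.015, -0.0], [0.015, 1.0, 0.0], [0.0, 0.0, -1.0]]
contact_force: [-2.0, -1.0, -0.2]
opening: 1.001
finger_force: 0.5
```

>>> {"op": "send_rows", "data": {
  "commands": [
    {"angular": [0, 0, 0], "translation": [6, 0, 0], "jaw": 0},
    {"angular": [0, 0, 0], "translation": [6, 0, 0], "jaw": 0},
    {"angular": [0, 0, 0], "translation": [6, 0, 0], "jaw": 0},
    {"angular": [0, 0, 0], "translation": [6, 0, 0], "jaw": 0},
    {"angular": [0, 0, 0], "translation": [0, 0, 0], "jaw": 0}
  ]
}}

```text
time_s: 3.02
tool_pos: [530.1, 58.2, 10.2]
orientation: [[-1.0, 0.015, 0.002], [0.015, 1.0, -0.0], [-0.002, -0.0, -1.0]]
contact_force: [0.5, -0.4, -0.7]
opening: 0.996
finger_force: 0.0
```

Run:
```python
from h import *
I={n:env.camera(n) for n in M}
for n in M: cv2.imwrite(f"pics/{n}1.png",I[n])
a=cv2.resize(I["top"][140:270,220:370],None,fx=2.6,fy=2.6,interpolation=cv2.INTER_CUBIC);b=cv2.resize(I["scene"][150:280,230:380],None,fx=2.6,fy=2.6,interpolation=cv2.INTER_CUBIC)
cv2.imwrite("pics/c1.png",np.hstack([a,b]))
print(fitbox({"scene":I["scene"]},[570,60,-.05]))
```

```text
(array([5.74986560e+02, 6.21609487e+01, 1.02315959e-01]), np.float64(1.4624051115214396))
```

View pics/c1.png

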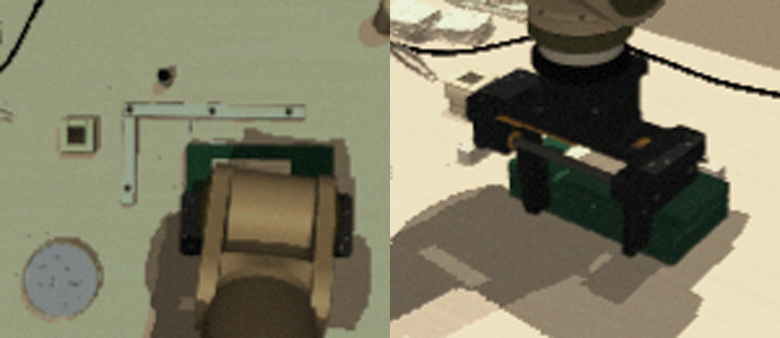

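The box is square to the rails, with its back edge at crop row 143 and the rail at row 118. That leaves about 35 mm to the long rail.

>>> {"op": "send_rows", "data": {
  "commands": [
    {"angular": [0, 0, 0], "translation": [6, 0, 0], "jaw": 0},
    {"angular": [0, 0, 0], "translation": [6, 0, 0], "jaw": 0},
    {"angular": [0, 0, 0], "translation": [6, 0, 0], "jaw": 0},
    {"angular": [0, 0, 0], "translation": [6, 0, 0], "jaw": 0},
    {"angular": [0, 0, 0], "translation": [4, 0, 0], "jaw": 0}
  ]
}}

```text
time_s: 3.53
tool_pos: [557.6, 58.2, 10.1]
orientation: [[-1.0, 0.015, 0.0], [0.015, 1.0, -0.0], [-0.0, -0.0, -1.0]]
contact_force: [-2.3, -0.3, 2.6]
opening: 1.0
finger_force: 1.2
```

>>> {"op": "send_rows", "data": {
  "commands": [
    {"angular": [0, 0, 0], "translation": [1, 0, 0], "jaw": 0},
    {"angular": [0, 0, 0], "translation": [1, 0, 0], "jaw": 0},
    {"angular": [0, 0, 0], "translation": [1, 0, 0], "jaw": 0},
    {"angular": [0, 0, 0], "translation": [0, 0, 0], "jaw": 0},
    {"angular": [0, 0, 0], "translation": [0, 0, 0], "jaw": 0}
  ]
}}

```text
time_s: 3.95
tool_pos: [559.8, 58.2, 10.1]
orientation: [[-1.0, 0.015, 0.0], [0.015, 1.0, 0.0], [-0.0, 0.0, -1.0]]
contact_force: [-1.1, 0.1, -1.1]
opening: 0.994
finger_force: 0.2
```

>>> {"op": "send_rows", "data": {
  "commands": [
    {"angular": [0, 0, 0], "translation": [1, 0, 0], "jaw": 0},
    {"angular": [0, 0, 0], "translation": [1, 0, 0], "jaw": 0},
    {"angular": [0, 0, 0], "translation": [0, 0, 0], "jaw": 0},
    {"angular": [0, 0, 0], "translation": [0, 0, 0], "jaw": 0},
    {"angular": [0, 0, 0], "translation": [0, 0, 0], "jaw": 0}
  ]
}}

```text
time_s: 4.37
tool_pos: [561.9, 58.2, 10.1]
orientation: [[-1.0, 0.015, 0.0], [0.015, 1.0, -0.0], [-0.0, -0.0, -1.0]]
contact_force: [1.3, -0.2, 0.8]
opening: 0.999
finger_force: 0.2
```

>>> {"op": "send_rows", "data": {
  "commands": [
    {"angular": [0, 0, 0], "translation": [1, 0, 0], "jaw": 0},
    {"angular": [0, 0, 0], "translation": [1, 0, 0], "jaw": 0},
    {"angular": [0, 0, 0], "translation": [0, 0, 0], "jaw": 0},
    {"angular": [0, 0, 0], "translation": [0, 0, 0], "jaw": 0},
    {"angular": [0, 0, 0], "translation": [0, 0, 0], "jaw": 0}
  ]
}}

```text
time_s: 4.78
tool_pos: [563.9, 58.2, 10.1]
orientation: [[-1.0, 0.015, 0.0], [0.015, 1.0, -0.0], [-0.0, -0.0, -1.0]]
contact_force: [0.2, -0.6, 0.1]
opening: 1.001
finger_force: 0.2
```

>>> {"op": "send_rows", "data": {
  "commands": [
    {"angular": [0, 0, 0], "translation": [1, 0, 0], "jaw": 0},
    {"angular": [0, 0, 0], "translation": [1, 0, 0], "jaw": 0},
    {"angular": [0, 0, 0], "translation": [0, 0, 0], "jaw": 0},
    {"angular": [0, 0, 0], "translation": [0, 0, 0], "jaw": 0},
    {"angular": [0, 0, 0], "translation": [0, 0, 0], "jaw": 0}
  ]
}}

```text
time_s: 5.2
tool_pos: [564.1, 58.3, 10.0]
orientation: [[-1.0, 0.015, -0.004], [0.015, 1.0, 0.0], [0.004, -0.0, -1.0]]
contact_force: [-7.7, -0.3, 4.7]
opening: 1.003
finger_force: 4.2
```

The box met the long rail at TCP x≈564 (7.7 N). Back off, lift, turn −90° and go round to the right end with the jaw narrowed.

>>> {"op": "send_rows", "data": {
  "commands": [
    {"angular": [0, 0, 0], "translation": [-15, 0, 0], "jaw": 0},
    {"angular": [0, 0, 0], "translation": [-15, 0, 0], "jaw": 0},
    {"angular": [0, 0, 0], "translation": [0, 0, 35], "jaw": 0},
    {"angular": [0, 0, 0], "translation": [0, 0, 35], "jaw": 0},
    {"angular": [0, 0, 0], "translation": [0, 0, 30], "jaw": 168}
  ]
}}

```text
time_s: 5.62
tool_pos: [535.9, 58.2, 112.0]
orientation: [[-1.0, 0.015, 0.001], [0.015, 1.0, -0.0], [-0.001, -0.0, -1.0]]
contact_force: [0.2, 0.1, 0.0]
opening: 0.949
finger_force: 0.0
```

>>> {"op": "send_rows", "data": {
  "commands": [
    {"angular": [0, 0, -6], "translation": [5, -9, 0], "jaw": 168},
    {"angular": [0, 0, -6], "translation": [5, -9, 0], "jaw": 168},
    {"angular": [0, 0, -6], "translation": [5, -9, 0], "jaw": 168},
    {"angular": [0, 0, -6], "translation": [5, -9, 0], "jaw": 168},
    {"angular": [0, 0, -6], "translation": [5, -9, 0], "jaw": 168}
  ]
}}

```text
time_s: 6.03
tool_pos: [561.3, 12.7, 110.3]
orientation: [[-0.856, 0.518, 0.001], [0.518, 0.856, -0.0], [-0.001, 0.0, -1.0]]
contact_force: [0.8, 0.6, 0.3]
opening: 0.57
finger_force: 0.0
```

>>> {"op": "send_rows", "data": {
  "commands": [
    {"angular": [0, 0, -6], "translation": [5, -9, 0], "jaw": 168},
    {"angular": [0, 0, -6], "translation": [5, -9, 0], "jaw": 168},
    {"angular": [0, 0, -6], "translation": [5, -9, 0], "jaw": 168},
    {"angular": [0, 0, -6], "translation": [5, -9, 0], "jaw": 168},
    {"angular": [0, 0, -6], "translation": [5, -9, 0], "jaw": 168}
  ]
}}

```text
time_s: 6.45
tool_pos: [586.2, -32.3, 110.1]
orientation: [[-0.482, 0.876, 0.001], [0.876, 0.482, -0.0], [-0.0, 0.001, -1.0]]
contact_force: [0.3, 0.3, 1.0]
opening: 0.341
finger_force: 0.0
```

>>> {"op": "send_rows", "data": {
  "commands": [
    {"angular": [0, 0, -6], "translation": [5, -9, 0], "jaw": 168},
    {"angular": [0, 0, -6], "translation": [5, -9, 0], "jaw": 168},
    {"angular": [0, 0, -6], "translation": [5, -9, 0], "jaw": 168},
    {"angular": [0, 0, -6], "translation": [5, -9, 0], "jaw": 168},
    {"angular": [0, 0, -6], "translation": [5, -9, 0], "jaw": 168}
  ]
}}

```text
time_s: 6.87
tool_pos: [611.2, -77.3, 110.1]
orientation: [[0.021, 1.0, 0.001], [1.0, -0.021, -0.0], [-0.0, 0.001, -1.0]]
contact_force: [0.0, 0.4, 0.4]
opening: 0.339
finger_force: 0.0
```

Run:
```python
from h import *
I={n:env.camera(n) for n in M}
s=env.get_state();print(s["time_s"],s["tool_pos"].round(1),s["orientation"].round(4),s["q"].round(1),s["opening"])
a=cv2.resize(I["top"][140:270,220:370],None,fx=2.6,fy=2.6,interpolation=cv2.INTER_CUBIC);b=cv2.resize(I["scene"][150:280,230:380],None,fx=2.6,fy=2.6,interpolation=cv2.INTER_CUBIC)
cv2.imwrite("pics/c2.png",np.hstack([a,b]))
```

```text
6.9667 [611.4 -78.  110. ] [[ 1.770e-02  9.998e-01  1.000e-03]
 [ 9.998e-01 -1.770e-02 -5.000e-04]
 [-5.000e-04  1.000e-03 -1.000e+00]] [-18.3  34.8  74.1  -0.   71.  -17.2] 0.3403056858710404
```

View pics/c2.png

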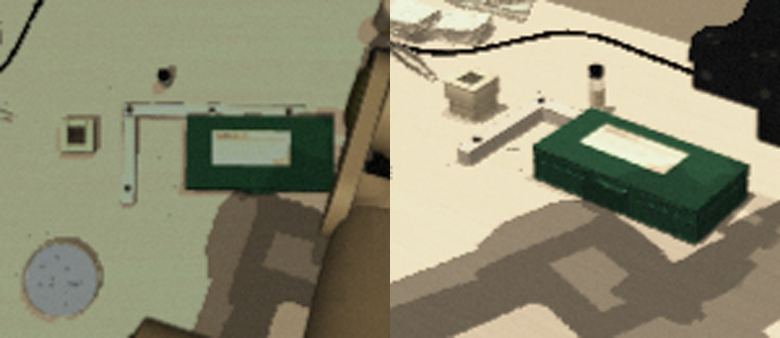

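The box lies flush along the long rail (crop x 186 to 334), about 60 mm short of the short rail. I'll descend at its right end and push left.

>>> {"op": "send_rows", "data": {
  "commands": [
    {"angular": [0, 0, 0], "translation": [0, 0, -35], "jaw": 168},
    {"angular": [0, 0, 0], "translation": [0, 0, -35], "jaw": 168},
    {"angular": [0, 0, 0], "translation": [0, 0, -20], "jaw": 168},
    {"angular": [0, 0, 0], "translation": [0, 0, -10], "jaw": 168},
    {"angular": [0, 0, 0], "translation": [0, 8, 0], "jaw": 168}
  ]
}}

```text
time_s: 7.38
tool_pos: [609.9, -69.0, 8.3]
orientation: [[0.014, 1.0, -0.003], [1.0, -0.014, 0.001], [0.001, -0.003, -1.0]]
contact_force: [0.4, -0.2, 0.2]
opening: 0.337
finger_force: 0.0
```

>>> {"op": "send_rows", "data": {
  "commands": [
    {"angular": [0, 0, 0], "translation": [0.1, 8, 0], "jaw": 168},
    {"angular": [0, 0, 0], "translation": [0.1, 8, 0], "jaw": 168},
    {"angular": [0, 0, 0], "translation": [0.1, 8, 0], "jaw": 168},
    {"angular": [0, 0, 0], "translation": [0.1, 6, 0], "jaw": 168},
    {"angular": [0, 0, 0], "translation": [0.1, 6, 0], "jaw": 168}
  ]
}}

```text
time_s: 7.8
tool_pos: [611.6, -31.9, 11.0]
orientation: [[0.014, 1.0, 0.001], [1.0, -0.014, -0.001], [-0.001, 0.001, -1.0]]
contact_force: [-1.3, -5.2, 2.0]
opening: 0.343
finger_force: 1.9
```

>>> {"op": "send_rows", "data": {
  "commands": [
    {"angular": [0, 0, 0], "translation": [0.1, 6, 0], "jaw": 168},
    {"angular": [0, 0, 0], "translation": [0.1, 6, 0], "jaw": 168},
    {"angular": [0, 0, 0], "translation": [0.1, 6, 0], "jaw": 168},
    {"angular": [0, 0, 0], "translation": [0.1, 6, 0], "jaw": 168},
    {"angular": [0, 0, 0], "translation": [0.1, 6, 0], "jaw": 168}
  ]
}}

```text
time_s: 8.22
tool_pos: [611.8, -2.3, 10.1]
orientation: [[0.015, 1.0, 0.0], [1.0, -0.015, -0.0], [-0.0, 0.0, -1.0]]
contact_force: [1.0, -3.4, 2.0]
opening: 0.339
finger_force: 1.2
```

>>> {"op": "send_rows", "data": {
  "commands": [
    {"angular": [0, 0, 0], "translation": [0.1, 6, 0], "jaw": 168},
    {"angular": [0, 0, 0], "translation": [0.1, 6, 0], "jaw": 168},
    {"angular": [0, 0, 0], "translation": [0.1, 5, 0], "jaw": 168},
    {"angular": [0, 0, 0], "translation": [0.1, 4, 0], "jaw": 168},
    {"angular": [0, 0, 0], "translation": [0, 0, 0], "jaw": 168}
  ]
}}

```text
time_s: 8.63
tool_pos: [612.0, 19.3, 10.0]
orientation: [[0.015, 1.0, -0.0], [1.0, -0.015, 0.001], [0.001, -0.0, -1.0]]
contact_force: [-0.2, -0.5, -0.1]
opening: 0.346
finger_force: 0.0
```

>>> {"op": "send_rows", "data": {
  "commands": [
    {"angular": [0, 0, 0], "translation": [0, 1, 0], "jaw": 168},
    {"angular": [0, 0, 0], "translation": [0, 1, 0], "jaw": 168},
    {"angular": [0, 0, 0], "translation": [0, 1, 0], "jaw": 168},
    {"angular": [0, 0, 0], "translation": [0, 0, 0], "jaw": 168},
    {"angular": [0, 0, 0], "translation": [0, 0, 0], "jaw": 168}
  ]
}}

```text
time_s: 9.05
tool_pos: [612.1, 21.3, 10.0]
orientation: [[0.015, 1.0, -0.0], [1.0, -0.015, 0.0], [0.0, -0.0, -1.0]]
contact_force: [-1.2, 0.4, -0.0]
opening: 0.344
finger_force: 0.0
```

>>> {"op": "send_rows", "data": {
  "commands": [
    {"angular": [0, 0, 0], "translation": [0, 1, 0], "jaw": 168},
    {"angular": [0, 0, 0], "translation": [0, 1, 0], "jaw": 168},
    {"angular": [0, 0, 0], "translation": [0, 1, 0], "jaw": 168},
    {"angular": [0, 0, 0], "translation": [0, 0, 0], "jaw": 168},
    {"angular": [0, 0, 0], "translation": [0, 0, 0], "jaw": 168}
  ]
}}

```text
time_s: 9.47
tool_pos: [612.1, 24.4, 10.1]
orientation: [[0.015, 1.0, 0.0], [1.0, -0.015, 0.0], [0.0, 0.0, -1.0]]
contact_force: [-0.4, 0.7, 0.2]
opening: 0.342
finger_force: 0.0
```

>>> {"op": "send_rows", "data": {
  "commands": [
    {"angular": [0, 0, 0], "translation": [0, 1, 0], "jaw": 168},
    {"angular": [0, 0, 0], "translation": [0, 1, 0], "jaw": 168},
    {"angular": [0, 0, 0], "translation": [0, 0, 0], "jaw": 168},
    {"angular": [0, 0, 0], "translation": [0, 0, 0], "jaw": 168},
    {"angular": [0, 0, 0], "translation": [0, 0, 0], "jaw": 168}
  ]
}}

```text
time_s: 9.88
tool_pos: [612.2, 26.3, 10.1]
orientation: [[0.015, 1.0, 0.0], [1.0, -0.015, 0.0], [0.0, 0.0, -1.0]]
contact_force: [0.6, 0.6, 0.0]
opening: 0.34
finger_force: 0.0
```

>>> {"op": "send_rows", "data": {
  "commands": [
    {"angular": [0, 0, 0], "translation": [0, 1, 0], "jaw": 168},
    {"angular": [0, 0, 0], "translation": [0, 1, 0], "jaw": 168},
    {"angular": [0, 0, 0], "translation": [0, 0, 0], "jaw": 168},
    {"angular": [0, 0, 0], "translation": [0, 0, 0], "jaw": 168},
    {"angular": [0, 0, 0], "translation": [0, 0, 0], "jaw": 168}
  ]
}}

```text
time_s: 10.3
tool_pos: [612.2, 27.1, 10.1]
orientation: [[0.015, 1.0, -0.0], [1.0, -0.015, -0.002], [-0.002, 0.0, -1.0]]
contact_force: [-0.1, -6.8, -0.0]
opening: 0.342
finger_force: 3.4
```

Run:
```python
from h import *
I={n:env.camera(n) for n in M}
a=cv2.resize(I["top"][150:250,230:330],None,fx=4,fy=4,interpolation=cv2.INTER_CUBIC);b=cv2.resize(I["scene"][160:260,240:340],None,fx=4,fy=4,interpolation=cv2.INTER_CUBIC)
cv2.imwrite("pics/c3.png",np.hstack([a,b]))
```

```text
(no output)
```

View pics/c3.png

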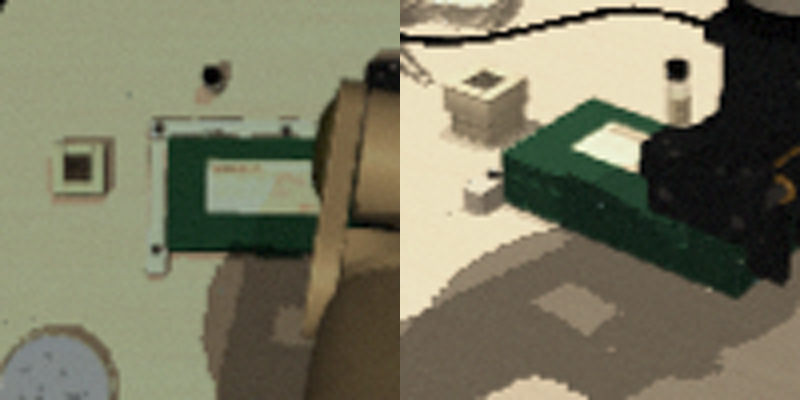

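The left end is flush with the short rail: 6.8 N at TCP y=27, as predicted. One more squared touch on the front will make sure the back is home.

>>> {"op": "send_rows", "data": {
  "commands": [
    {"angular": [0, 0, 0], "translation": [0, -10, 0], "jaw": 168},
    {"angular": [0, 0, 0], "translation": [0, -12, 0], "jaw": 168},
    {"angular": [0, 0, 0], "translation": [0, 0, 35], "jaw": 168},
    {"angular": [0, 0, 0], "translation": [0, 0, 35], "jaw": 168},
    {"angular": [0, 0, 0], "translation": [0, 0, 30], "jaw": 0}
  ]
}}

```text
time_s: 10.82
tool_pos: [612.2, 5.2, 111.9]
orientation: [[0.016, 1.0, 0.0], [1.0, -0.016, 0.0], [0.0, 0.0, -1.0]]
contact_force: [1.5, 1.1, -0.4]
opening: 0.399
finger_force: 0.0
```

>>> {"op": "send_rows", "data": {
  "commands": [
    {"angular": [0, 0, 6], "translation": [-6, 8, 0], "jaw": 0},
    {"angular": [0, 0, 6], "translation": [-6, 8, 0], "jaw": 0},
    {"angular": [0, 0, 6], "translation": [-6, 8, 0], "jaw": 0},
    {"angular": [0, 0, 6], "translation": [-6, 8, 0], "jaw": 0},
    {"angular": [0, 0, 6], "translation": [-6, 8, 0], "jaw": 0}
  ]
}}

```text
time_s: 11.23
tool_pos: [581.9, 45.8, 110.2]
orientation: [[-0.491, 0.871, 0.0], [0.871, 0.491, 0.0], [0.0, 0.0, -1.0]]
contact_force: [0.3, 0.6, 0.5]
opening: 0.77
finger_force: 0.0
```

>>> {"op": "send_rows", "data": {
  "commands": [
    {"angular": [0, 0, 6], "translation": [-6, 8, 0], "jaw": 0},
    {"angular": [0, 0, 6], "translation": [-6, 8, 0], "jaw": 0},
    {"angular": [0, 0, 6], "translation": [-6, 8, 0], "jaw": 0},
    {"angular": [0, 0, 6], "translation": [-6, 8, 0], "jaw": 0},
    {"angular": [0, 0, 6], "translation": [-6, 8, 0], "jaw": 0}
  ]
}}

```text
time_s: 11.65
tool_pos: [552.0, 85.8, 110.1]
orientation: [[-0.861, 0.509, 0.0], [0.509, 0.861, 0.0], [0.0, 0.0, -1.0]]
contact_force: [-0.8, -0.7, -0.5]
opening: 0.999
finger_force: 0.0
```

>>> {"op": "send_rows", "data": {
  "commands": [
    {"angular": [0, 0, 6], "translation": [-6, 7, 0], "jaw": 0},
    {"angular": [0, 0, 6], "translation": [-6, 7, 0], "jaw": 0},
    {"angular": [0, 0, 6], "translation": [-6, 7, 0], "jaw": 0},
    {"angular": [0, 0, 6], "translation": [-6, 7, 0], "jaw": 0},
    {"angular": [0, 0, 6], "translation": [-6, 7, 0], "jaw": 0}
  ]
}}

```text
time_s: 12.07
tool_pos: [522.0, 120.9, 110.1]
orientation: [[-1.0, 0.011, 0.0], [0.011, 1.0, 0.0], [-0.0, 0.0, -1.0]]
contact_force: [0.1, 0.6, -0.0]
opening: 1.0
finger_force: 0.0
```

>>> {"op": "send_rows", "data": {
  "commands": [
    {"angular": [0, 0, 0], "translation": [0, 0, 0], "jaw": 0},
    {"angular": [0, 0, 0], "translation": [0, 0, -35], "jaw": 0},
    {"angular": [0, 0, 0], "translation": [0, 0, -35], "jaw": 0},
    {"angular": [0, 0, 0], "translation": [0, 0, -20], "jaw": 0},
    {"angular": [0, 0, 0], "translation": [0, 0, -10], "jaw": 0}
  ]
}}

```text
time_s: 12.48
tool_pos: [521.4, 120.4, 7.6]
orientation: [[-1.0, 0.019, -0.004], [0.019, 1.0, 0.0], [0.004, -0.0, -1.0]]
contact_force: [0.1, 0.2, -0.2]
opening: 0.999
finger_force: 0.0
```

Run:
```python
from h import *
s=env.get_state();print(s["time_s"],s["tool_pos"].round(1),s["orientation"].round(4),s["opening"])
```

```text
12.4833 [521.4 120.4   7.6] [[-0.9998  0.0191 -0.0038]
 [ 0.0191  0.9998  0.    ]
 [ 0.0038 -0.     -1.    ]] 0.99947191746757
```

>>> {"op": "send_rows", "data": {
  "commands": [
    {"angular": [0, 0, 0], "translation": [9, 0, 0], "jaw": 0},
    {"angular": [0, 0, 0], "translation": [9, 0, 0], "jaw": 0},
    {"angular": [0, 0, 0], "translation": [9, 0, 0], "jaw": 0},
    {"angular": [0, 0, 0], "translation": [7, 0, 0], "jaw": 0},
    {"angular": [0, 0, 0], "translation": [3, 0, 0], "jaw": 0}
  ]
}}

```text
time_s: 12.9
tool_pos: [560.6, 120.7, 10.6]
orientation: [[-1.0, 0.017, 0.002], [0.017, 1.0, 0.0], [-0.002, 0.0, -1.0]]
contact_force: [-0.1, -0.4, 0.2]
opening: 0.998
finger_force: 0.0
```

>>> {"op": "send_rows", "data": {
  "commands": [
    {"angular": [0, 0, 0], "translation": [1, 0, 0], "jaw": 0},
    {"angular": [0, 0, 0], "translation": [1, 0, 0], "jaw": 0},
    {"angular": [0, 0, 0], "translation": [1, 0, 0], "jaw": 0},
    {"angular": [0, 0, 0], "translation": [0, 0, 0], "jaw": 0},
    {"angular": [0, 0, 0], "translation": [0, 0, 0], "jaw": 0}
  ]
}}

```text
time_s: 13.32
tool_pos: [561.9, 121.3, 10.1]
orientation: [[-1.0, 0.015, -0.0], [0.015, 1.0, 0.0], [0.0, 0.0, -1.0]]
contact_force: [0.0, 0.0, 0.2]
opening: 1.0
finger_force: 0.0
```

>>> {"op": "send_rows", "data": {
  "commands": [
    {"angular": [0, 0, 0], "translation": [1, 0, 0], "jaw": 0},
    {"angular": [0, 0, 0], "translation": [1, 0, 0], "jaw": 0},
    {"angular": [0, 0, 0], "translation": [0, 0, 0], "jaw": 0},
    {"angular": [0, 0, 0], "translation": [0, 0, 0], "jaw": 0},
    {"angular": [0, 0, 0], "translation": [0, 0, 0], "jaw": 0}
  ]
}}

```text
time_s: 13.73
tool_pos: [564.1, 121.2, 10.1]
orientation: [[-1.0, 0.015, -0.0], [0.015, 1.0, 0.0], [0.0, 0.0, -1.0]]
contact_force: [-0.2, -0.5, 0.7]
opening: 0.999
finger_force: 0.0
```

>>> {"op": "send_rows", "data": {
  "commands": [
    {"angular": [0, 0, 0], "translation": [1, 0, 0], "jaw": 0},
    {"angular": [0, 0, 0], "translation": [1, 0, 0], "jaw": 0},
    {"angular": [0, 0, 0], "translation": [0, 0, 0], "jaw": 0},
    {"angular": [0, 0, 0], "translation": [0, 0, 0], "jaw": 0},
    {"angular": [0, 0, 0], "translation": [0, 0, 0], "jaw": 0}
  ]
}}

```text
time_s: 14.15
tool_pos: [565.1, 121.3, 10.0]
orientation: [[-1.0, 0.015, -0.003], [0.015, 1.0, -0.0], [0.003, -0.0, -1.0]]
contact_force: [-4.6, -0.5, 3.4]
opening: 1.0
finger_force: 2.6
```

Firm contact at x=565, as predicted. Retreat and take a last look.

>>> {"op": "send_rows", "data": {
  "commands": [
    {"angular": [0, 0, 0], "translation": [-10, 0, 0], "jaw": 0},
    {"angular": [0, 0, 0], "translation": [-20, 0, 0], "jaw": 0},
    {"angular": [0, 0, 0], "translation": [-20, 0, 10], "jaw": 0},
    {"angular": [0, 0, 0], "translation": [-15, -10, 30], "jaw": 0},
    {"angular": [0, 0, 0], "translation": [-15, -20, 30], "jaw": 0}
  ]
}}

```text
time_s: 14.57
tool_pos: [484.7, 92.1, 80.1]
orientation: [[-1.0, 0.013, -0.003], [0.013, 1.0, 0.0], [0.003, 0.0, -1.0]]
contact_force: [0.8, -0.5, 0.4]
opening: 1.0
finger_force: 0.0
```

>>> {"op": "send_rows", "data": {
  "commands": [
    {"angular": [0, 0, 0], "translation": [-15, -30, 20], "jaw": 0},
    {"angular": [0, 0, 0], "translation": [-15, -35, 0], "jaw": 0},
    {"angular": [0, 0, 0], "translation": [-15, -35, 0], "jaw": 0},
    {"angular": [0, 0, 0], "translation": [-10, -35, 0], "jaw": 0},
    {"angular": [0, 0, 0], "translation": [0, -35, 0], "jaw": 0}
  ]
}}

```text
time_s: 14.98
tool_pos: [429.4, -79.9, 100.4]
orientation: [[-1.0, 0.015, -0.0], [0.015, 1.0, 0.0], [0.0, 0.0, -1.0]]
contact_force: [1.4, 0.2, 0.5]
opening: 0.998
finger_force: 0.0
```

>>> {"op": "send_rows", "data": {
  "commands": [
    {"angular": [0, 0, 0], "translation": [0, -30, 0], "jaw": 0},
    {"angular": [0, 0, 0], "translation": [0, -15, 0], "jaw": 0},
    {"angular": [0, 0, 0], "translation": [0, 0, 0], "jaw": 0},
    {"angular": [0, 0, 0], "translation": [0, 0, 0], "jaw": 0},
    {"angular": [0, 0, 0], "translation": [0, 0, 0], "jaw": 0}
  ]
}}

```text
time_s: 15.4
tool_pos: [431.0, -123.0, 100.0]
orientation: [[-1.0, 0.015, -0.0], [0.015, 1.0, 0.0], [0.0, 0.0, -1.0]]
contact_force: [0.7, 0.3, 0.1]
opening: 0.995
finger_force: 0.0
```

Run:
```python
from h import *
I={n:env.camera(n) for n in M}
for s in(["top"],["scene"]): print(s,fitbox({n:I[n] for n in s},[618,122,-.0146]))
a=cv2.resize(I["top"][150:250,230:330],None,fx=4,fy=4,interpolation=cv2.INTER_CUBIC);b=cv2.resize(I["scene"][150:250,250:350],None,fx=4,fy=4,interpolation=cv2.INTER_CUBIC)
cv2.imwrite("pics/c4.png",np.hstack([a,b]))
```

```text
['top'] (array([ 6.18668346e+02,  1.23199270e+02, -1.17377082e-02]), np.float64(0.032257989351414953))
['scene'] (array([ 6.19484297e+02,  1.21693608e+02, -1.52621038e-02]), np.float64(0.5070111735402413))
```

View pics/c4.png

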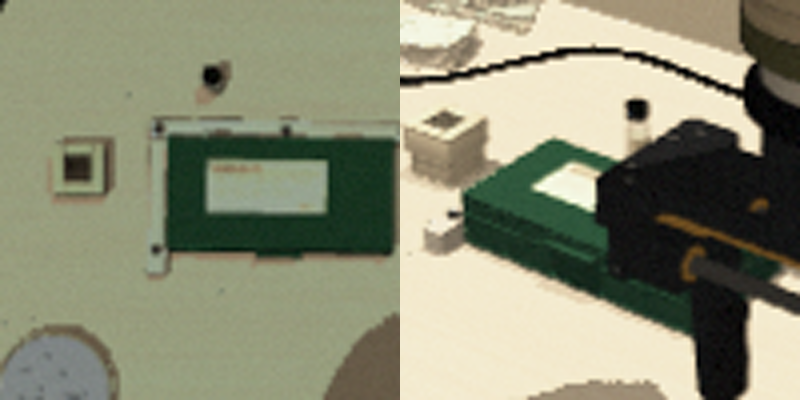

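The box sits in the corner with both sides flush. The top-view fit gives (618.7, 123.2, −0.012) against an expected home of (617.9, 122.0, −0.015). In these crops the white box, the vial and the dish are where they were, and the arm is clear.

```bash
python3 -c "
from cell import env
print(env.close_job())"
```

```text
the job is handed in; nothing more can be done
None
```

I pushed the green slide box flush into the right-angle stop and handed the job in at about 15.5 s with the arm clear; the last top-view measurement puts it within about 1.5 mm and 0.003 rad of home, though the hand-in returned no verdict.

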